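# Right the toppled hydraulic coupling and snap its dust cap on

### The arm

A 6-joint arm with a two-finger parallel gripper is mounted at the origin on the work surface. World frame = base frame: x ahead of the robot, y to its left, z up, the work surface at z = 0. Lengths are in m, angles in rad, forces in N, time in s.
With the tool pointing down it reaches from about 0.325 to 0.775 m from the base axis. Payload 5.5 kg.
Tool frame: the origin (TCP) lies midway between the tips of the shut fingers; the grasp point (between the pads) lies 19 mm behind it; y points along the fingers, z is the direction in which the jaws open and shut, and the axes are right-handed (so a half turn about y gives the same grasp; the last joint's range is limited). The gripper opens to 85 mm and grips with 20 to 120 N. Pads are 22 mm wide; open, the fingers measure 114 mm over their backs; the gripper's body (76 mm by 85 mm) begins 54 mm behind the grasp point. The pads swing forward as they close: fully open they stand 13 mm farther back than shut.
Start: joints at [1.055, 0.091, 1.231, -0, 1.82, -0.057], TCP at [0.266, 0.538, 0.231] pointing down, gripper open.
Joint ranges: [-2.87, 2.87], [-0.86, 2.18], [0.17, 2.46], [-1.51, 4.65], [0.06, 2.69], [-2.65, 2.65]. Speed limits (rad/s): [2.57, 2.57, 3.01, 3.14, 3.14, 3.14].

### API

Orientations are given as a unit quaternion [x, y, z, w].
In Python, from bench import env gives the robot as it stands. The module is installed in compiled form; this text tells all that it offers.
- The arm moves only by the tool carry_out, never from a script. Its argument "targets" is one flat list of numbers, 4 for each row, row after row: the shift along the tool's x, y, z in m, then the turn about the tool's y in degrees. In form: [dx, dy, dz, twist, dx, dy, dz, twist, ...]. A call has exactly 8 rows; each row shifts and turns the commanded pose from where the row before left it, along the tool's axes as they then stand; what a row does not reach is not made up. A row lasts 1/8 s, in which the tool goes at most 62.5 mm and 10.7 degrees, less where a joint would pass 70% of its speed; a pose out of reach is approached as far as the arm can. A call with a gripper value outside its range is refused whole. "gripper" is the opening, from 0 (shut) to 1 (fully open), set as the call begins (left out, the last holds). The fingers move at their own pace and stop on an object; "squeeze" is the grip in N (left out, the last holds). Time passes only in rows, so rows that do not move let the fingers close, or fill a call up. It gives the time, the measured TCP pose, the force and the opening at its end, in the units of the state.
- env.read_state(): the state, without advancing time (a new reading comes with each control period).
- env.snapshot(name): name is "scene" or "top"; returns the picture (400x640x3 uint8, red, green, blue); there is no depth.
- env.camera_params(name): a dict with "fovy" (degrees; the focal length in pixels is half the picture's height over the tangent of half this angle, whatever the lens; pixels are square), "cx", "cy" (the principal point, pixels), "dist_coeffs" ([k1, k2, p1, p2, k3] as OpenCV has them; the pictures are not rectified), "eye" and "rotation" of the camera in the world. Camera axes: x right, y down, z forward; pixel columns grow to the right and rows downward; lengths in m; the calibration is good to about 2 mm. A picture is of the moment at which its call begins. camera_params takes no time and is no camera call.
- env.sign_off(): hands the job in, once; it reports no verdict.
The state is a dict: "time": time; "joint_positions": joint angles; "qd": joint speeds; "effort": joint torques, N m; "tool_pos": TCP position; "orientation": TCP orientation; "ft_force": force on the tool from outside, world axes, zero at the start; "torque": the same for the moment, N m; "width": finger opening in m.
Only numpy, scipy, OpenCV 4.12 (cv2) and the standard library are available. Lean on these libraries where they do the work, as an engineer would, in place of code of your own. Each camera call takes 0.05 s, during which the arm holds its last target.

### The job

The coupling without a cap has fallen over: stand it upright on the rubber mat on its hex end, then put the loose dust cap over its nipple and press straight down until it clicks, and keep pressing after the click until the cap is fully home. Leave the other parts and the spanner where they are. Finish while still holding the cap with the fingers and pressing it down firmly; do not let go.

Things in the scene. Friction and masses are not known exactly. Their poses are not given: they have to be found in the camera images.
- mat: Black rubber mat, fixed on the bench, 360 x 600 x 3 mm (short side along its x). Origin at the centre of its underside, z up; its top is 3 mm above the bench top.
- coupling_mid (a point): Centre of the loose steel quick-coupling half (64 mm long, about 0.3 kg) that lies on its side. z runs along it from hex end to nipple: level while it lies, up when it stands right. From the hex end: hexagon 36 mm across flats for 18 mm, then round body 36 mm in diameter to 44 mm, then the nipple. Lying, its axis is 18 mm above the mat; standing on the hex end, this point is 32 mm above the mat.
- nipple_top (a point): Centre of the flat nose of that coupling, 32 mm from its centre along +z, same axes. Below the nose, which is 18 mm in diameter and flares, is a locking lip 27.6 mm in diameter (7 to 9 mm down), then a groove 22 mm in diameter down to the round body's shoulder, 20 mm below the nose.
- cap_mid (a point): Centre of the loose white plastic dust cap, half-way up, 12.75 mm above its rim; z up. It stands alone, open side down. Stiff round skirt 43 mm in diameter (ribs to 44 mm), good to grip anywhere; roof 22.5 mm above the rim, with a boss 30 mm in diameter up to 25.5 mm. 70 g. Inside, 4 mm above the rim, the beads of six sprung tongues leave a 23 mm opening.
- cap_seat (a point): Underside of that cap's roof, centre, 5.25 mm above the cap's centre; meets the nose centre when home (rim then 46 mm above the hex end). Pushed down, the beads meet the nose about 11 mm above home, the push climbs to some 6 to 15 N, falls away at the click about 7 mm above home, and rises again only when the roof meets the nose: home.
- capped_a: Bystander: the same kind of coupling standing upright with a white cap already on, 44 mm wide, 71.5 mm tall; origin under its centre.
- capped_b: Bystander: a second capped coupling, the same as the first; origin under its centre.
- adapter: Bystander: steel threaded adapter standing on end, 37 mm over its hexagon, 48 mm tall; origin under its centre.
- nut: Bystander: steel hexagon nut lying flat, 48 mm over corners, 20 mm tall; origin under its centre.
- elbow: Bystander: steel 90 degree elbow lying flat, 34 mm high, arms reaching 48 mm from its origin along +x and +y; origin under the centre of its block.
- tee: Bystander: steel tee lying flat, 30 mm high, arms reaching 35 mm from its origin along x, y and -y; origin under the centre of its block.
- spanner: Bystander: dark steel spanner lying flat, 200 mm long along its x, 38 mm wide, 8 mm thick; origin under its centre.
There are look-alikes about, which are no part of the job. What is shaped like the part that bears cap_mid but brown is not meant.

How it is judged:
By the outcome, as a careful person would: the job done as asked, in the order asked, and still so for the second after the job is handed in, while the arm keeps its last pose, push and grip.
It also fails if it takes over 72 s, if anything falls off the work surface, if the arm or the gripper's body presses on something with over 40 N, if the wrist force passes 120 N, or if a joint passes its speed limit or range.

## Working session

There is one attempt and no reset: what is moved stays moved. The work goes in short steps, Python scripts to look and compute and a tool call to move; the robot and the scene stay as the last step left them, time stands still between calls to the robot, and variables do not carry over. Pictures are saved under pics/ and viewed, and the job is handed in when it is done.

Besides the shell and the picture viewer there is one more tool, called by a JSON object that holds its "fn" and its "kwargs". carry_out: Moves the arm, as the interface text tells. Its arguments: {"type":"object","properties":{"targets":{"type":"array","items":{"type":"number"}},"gripper":{"type":"number"},"squeeze":{"type":"number"}},"required":["targets"]}

```bash
mkdir -p pics; python3 - <<'E'
from bench import env
import cv2
s=env.read_state();print(s)
for n in("scene","top"):
    im=env.snapshot(n);cv2.imwrite(f"pics/{n}0.png",im[:,:,::-1]);print(n,env.camera_params(n))
E
```

```text
{'time': 0.0, 'joint_positions': array([ 1.05533406e+00,  9.18968865e-02,  1.23186353e+00, -1.92029542e-05,
        1.81980362e+00, -5.66585593e-02]), 'qd': array([ 0.00036754, -0.00095001, -0.00144176, -0.00173189,  0.00025626,
        0.00104811]), 'effort': array([-6.73136892e-04, -4.58751583e+01, -4.18016517e+01, -1.05926383e-04,
        1.20867603e-02,  3.51386768e-05]), 'tool_pos': array([0.26557471, 0.5377175 , 0.23014072]), 'orientation': array([ 0.68925222, -0.16098451,  0.1606038 , -0.68791117]), 'ft_force': array([ 0.12345224, -0.36696943, -0.27066553]), 'torque': array([-0.03457854, -0.02783641,  0.01027124]), 'width': 0.08547707789692276}
scene {'fovy': 45.52407806001474, 'cx': 318.99125486535837, 'cy': 197.3723828864469, 'dist_coeffs': array([0.03437921, 0.        , 0.        , 0.        , 0.        ]), 'eye': array([ 0.9712782 , -0.65954538,  0.64237626]), 'rotation': array([ 0.86228022,  0.26537392, -0.11790056, -0.41490838])}
top {'fovy': 48.77445350996422, 'cx': 317.2980544220158, 'cy': 198.67283674867005, 'dist_coeffs': array([0.00386361, 0.        , 0.        , 0.        , 0.        ]), 'eye': array([ 0.45395101, -0.01794887,  0.82923586]), 'rotation': array([ 0.7135872 , -0.69707915,  0.0530062 , -0.04543464])}
```

View pics/scene0.png

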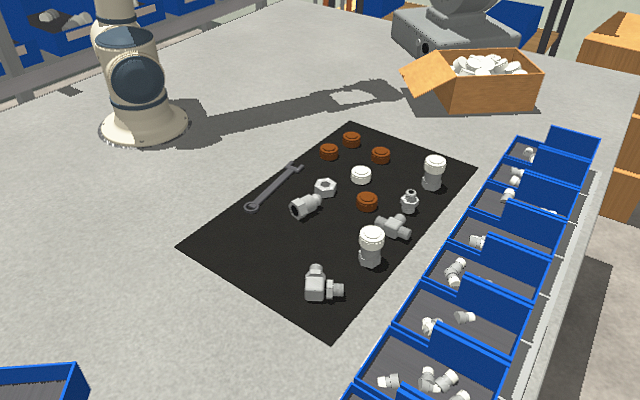

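View pics/top0.png

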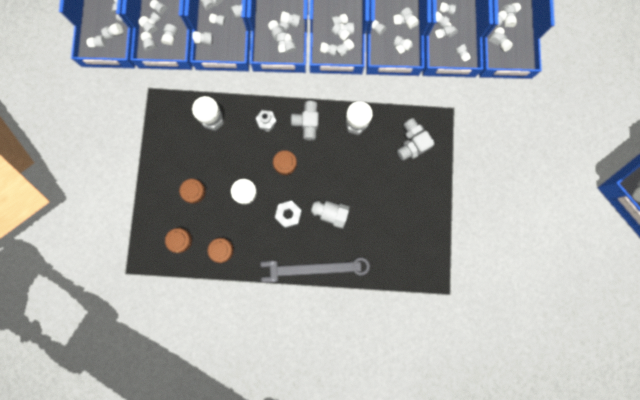

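The scene view shows the fallen coupling at about (306,205), and it is at (331,214) in the top view. The loose white cap is at (361,174) in scene and (243,191) in top. The four brown caps are look-alikes. The two white caps at top (207,112) and (359,116) are already on couplings. Next I'll enlarge both to confirm.

```bash
python3 - <<'E'
import cv2,numpy as np
a=cv2.imread('pics/top0.png')[165:245,220:370];b=cv2.imread('pics/scene0.png')[150:230,270:420]
a=cv2.resize(a,None,fx=5,fy=5,interpolation=cv2.INTER_CUBIC)[:, :750];b=cv2.resize(b,None,fx=5,fy=5,interpolation=cv2.INTER_CUBIC)
cv2.imwrite('pics/cropt.png',a);cv2.imwrite('pics/crops.png',b)
E
```

```text
(no output)
```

View pics/cropt.png

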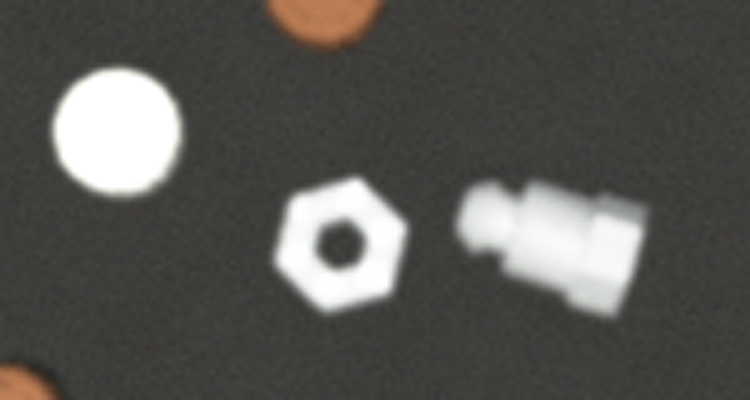

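View pics/crops.png

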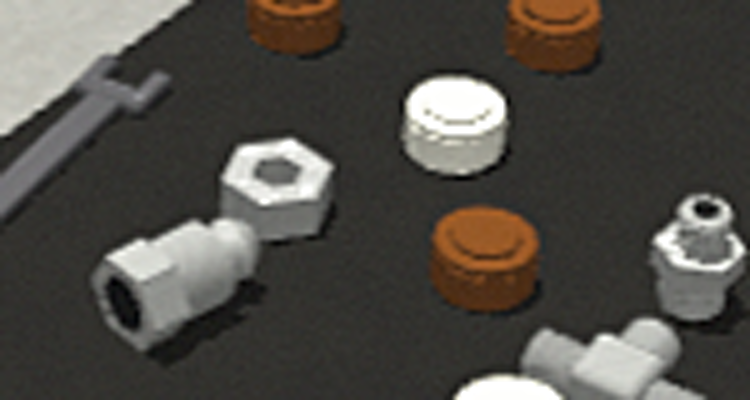

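Both crops agree. The white cap is alone, open side down, at top (243.5,191). The lying coupling has its nose at about (311,209) and its hex end at about (346,217), with the hex bore visible in scene. Next I'll fit silhouettes.

```bash
cat > h.py <<'E'
import numpy as np,cv2
from scipy.spatial.transform import Rotation as Rn
from scipy.optimize import minimize
from bench import env
def cam(n):
    p=env.camera_params(n);f=200/np.tan(np.radians(p['fovy'])/2)
    K=np.array([[f,0,p['cx']],[0,f,p['cy']],[0,0,1.]])
    R=Rn.from_quat(p['rotation']).as_matrix();return K,p['dist_coeffs'],R,np.array(p['eye'])
def proj(c,P):
    K,d,R,e=c;rv=cv2.Rodrigues(R.T)[0]
    return cv2.projectPoints(np.asarray(P,float).reshape(-1,1,3),rv,-R.T@e,K,d)[0].reshape(-1,2)
def ray(c,uv,z):
    K,d,R,e=c;q=cv2.undistortPoints(np.array([[uv]],float),K,d).ravel()
    v=R@np.r_[q,1];return e+v*(z-e[2])/v[2]
def ring(r,z,n=48,k=None):
    if k: a=np.arange(6)*np.pi/3+np.pi/6; r=r/np.cos(np.pi/6)
    else: a=np.arange(n)*2*np.pi/n
    return np.c_[r*np.cos(a),r*np.sin(a),0*a+z]
COUP=[np.r_[ring(.018,0,k=1),ring(.018,.018,k=1)],np.r_[ring(.018,.018),ring(.018,.044)],
 np.r_[ring(.011,.044),ring(.011,.055)],np.r_[ring(.0138,.055),ring(.0138,.057),],np.r_[ring(.0138,.057),ring(.009,.064)]]
CAP=[np.r_[ring(.0218,0),ring(.0218,.0225)],np.r_[ring(.015,.0225),ring(.015,.0255)]]
S=4
def mask(c,obj,R,t,box):
    x0,y0,x1,y1=box;m=np.zeros(((y1-y0)*S,(x1-x0)*S),np.uint8)
    for o in obj:
        q=(proj(c,o@R.T+t)-[x0,y0]+.5)*S-.5
        cv2.fillConvexPoly(m,np.round(cv2.convexHull(q.astype(np.float32))*16).astype(np.int32),255,shift=4)
    return cv2.resize(m,(x1-x0,y1-y0),interpolation=cv2.INTER_AREA)/255.
def coupR(yaw,lying=True):
    z=np.array([np.cos(yaw),np.sin(yaw),0]);u=np.array([0,0,1.])
    return np.c_[np.cross(u,z),u,z]   # obj x sideways, y up, z along
def obs(img,box,lo,hi):
    x0,y0,x1,y1=box;g=img[y0:y1,x0:x1].astype(float).mean(2);return np.clip((g-lo)/(hi-lo),0,1)
def show(img,box,m,name,k=6):
    x0,y0,x1,y1=box;a=cv2.resize(img[y0:y1,x0:x1,::-1],None,fx=k,fy=k,interpolation=cv2.INTER_CUBIC)
    b=(cv2.resize(m,None,fx=k,fy=k)>.5).astype(np.uint8)
    cs=cv2.findContours(b,0,1)[0];cv2.drawContours(a,cs,-1,(0,0,255),1);cv2.imwrite(name,a)
E
cat > fit.py <<'E'
from h import *
T=cam('top');Sc=cam('scene')
for uv in [(149,88),(454,107),(450,294),(126,273)]: print('mat',ray(T,uv,.003).round(4))
for uv in [(350,121),(478,167),(330,346),(176,246)]: print('matS',ray(Sc,uv,.003).round(4))
top=cv2.imread('pics/top0.png')[:,:,::-1];sc=cv2.imread('pics/scene0.png')[:,:,::-1]
b=(304,190,360,240);O=obs(top,b,60,170)
a=ray(T,(311.5,208),.021);c=ray(T,(346,217.5),.021);print(a,c,np.linalg.norm(a-c))
yaw=np.arctan2(*(a-c)[1::-1]);m0=(a+c)/2
def f(p):
    R=coupR(p[2]);t=np.array([p[0],p[1],.021])-R[:,2]*.032
    return ((mask(T,COUP,R,t,b)-O)**2).sum()
best=min((minimize(f,[m0[0],m0[1],yaw+d],method='Nelder-Mead',options=dict(initial_simplex=np.array([m0[0],m0[1],yaw+d])+np.r_[np.zeros((1,3)),np.diag([.004,.004,.1])])) for d in(-.05,.05)),key=lambda r:r.fun)
print('coup mid',best.x,best.fun);p=best.x
R=coupR(p[2]);t=np.array([p[0],p[1],.021])-R[:,2]*.032
show(top,b,mask(T,COUP,R,t,b),'pics/ft.png');b2=(280,180,340,230);show(sc,b2,mask(Sc,COUP,R,t,b2),'pics/fs.png')
for cm,img,b,lo,hi,n in((T,top,(225,172,262,210),60,220,'t'),(Sc,sc,(340,155,382,195),40,150,'s')):
    O=obs(img,b,lo,hi);x0=ray(T,(243.5,191),.028)[:2]
    r=minimize(lambda p:((mask(cm,CAP,np.eye(3),np.r_[p,.003],b)-O)**2).sum(),x0,method='Nelder-Mead',options=dict(initial_simplex=x0+np.array([[0,0],[.004,0],[0,.004]])))
    print('cap',n,r.x,r.fun);show(img,b,mask(cm,CAP,np.eye(3),np.r_[r.x,.003],b),f'pics/fc{n}.png')
s=env.read_state();print(Rn.from_quat(s['orientation']).as_matrix().round(4))
ims=[cv2.resize(cv2.imread(f'pics/{n}.png'),(390,290)) for n in('ft','fs','fct','fcs')]
cv2.imwrite('pics/fits.png',np.vstack([np.hstack(ims[:2]),np.hstack(ims[2:])]))
E
python3 fit.py
```

```text
mat [0.7797 0.3073 0.003 ]
mat [ 0.7573 -0.2886  0.003 ]
mat [ 0.3986 -0.2738  0.003 ]
mat [0.4236 0.3226 0.003 ]
matS [0.4276 0.3225 0.003 ]
matS [0.7814 0.3116 0.003 ]
matS [ 0.7561 -0.2876  0.003 ]
matS [ 0.4006 -0.2694  0.003 ]
[ 0.54976972 -0.01504055  0.021     ] [ 0.53369552 -0.07894488  0.021     ] 0.06589494315245407
coup mid [ 0.54261125 -0.04768156  1.26395692] 25.153745857441987
cap t [0.57954068 0.11322961] 14.74509083044983
cap s [0.57797271 0.11512604] 23.26296243339339
[[ 8.966e-01 -9.000e-04  4.429e-01]
 [-4.429e-01 -1.500e-03  8.966e-01]
 [-1.000e-04 -1.000e+00 -1.800e-03]]
```

View pics/fits.png

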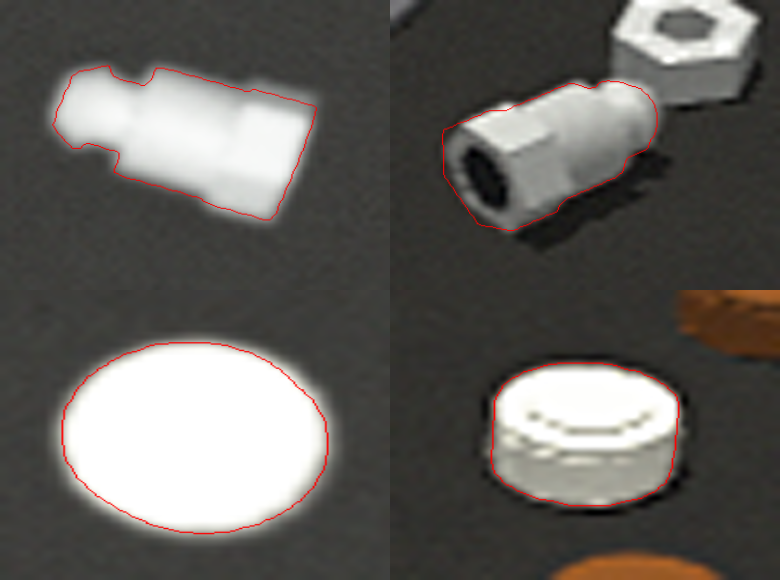

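The fits match in both views. Coupling centre is (0.543,-0.048) with yaw 72.4°. The cap is at about (0.579,0.114). Now I'll move above the locking lip.

{"fn": "carry_out", "kwargs": {"targets": [0.0315,0.0065,-0.0237,0,0.0315,0.0065,-0.0237,0,0.0315,0.0065,-0.0237,0,0.0315,0.0065,-0.0237,0,0.0315,0.0065,-0.0237,0,0.0315,0.0065,-0.0237,0,0.0315,0.0065,-0.0237,0,0.0315,0.0065,-0.0237,0]}}

```text
time: 1.1
tool_pos: [0.4079, 0.2551, 0.1786]
orientation: [0.689, -0.161, 0.161, -0.688]
ft_force: [0.6, -0.3, 0.2]
width: 0.0854
```

{"fn": "carry_out", "kwargs": {"targets": [0.0315,0.0065,-0.0237,0,0.0315,0.0065,-0.0237,0,0.0315,0.0065,-0.0237,0,0.0315,0.0065,-0.0237,0,0.0315,0.0065,-0.0237,0,0.0315,0.0065,-0.0237,0,0.0315,0.0065,-0.0237,0,0.0315,0.0065,-0.0237,0]}}

```text
time: 2.1
tool_pos: [0.5499, -0.0264, 0.1265]
orientation: [-0.689, 0.161, -0.161, 0.689]
ft_force: [-0.2, -0.0, 0.1]
width: 0.0856
```

{"fn": "carry_out", "kwargs": {"targets": [0,0,0,10.15,0,0,0,10.15,0,0,0,10.15,0,0,0,10.15,0,0,0,10.15,0,0,0,10.15,0,0,0,10.15,0,0,0,10.15], "gripper": 0.75}}

```text
time: 3.1
tool_pos: [0.5494, -0.0252, 0.1267]
orientation: [-0.417, 0.572, -0.571, 0.416]
ft_force: [-1.0, -0.0, 0.5]
width: 0.0642
```

```bash
cat > st.py <<'E'
import sys
from h import *
def st(target=None):
    s=env.read_state();R=Rn.from_quat(s['orientation']).as_matrix();p=s['tool_pos']
    print('t',round(s['time'],2),'p',p.round(4),'zang',np.degrees(np.arctan2(R[1,2],R[0,2])).round(2),'ydir',R[:,1].round(4),'F',s['ft_force'].round(2),'w',round(s['width'],4),'q',s['joint_positions'].round(2))
    if target is not None: print('tool delta',(R.T@(np.array(target)-p)).round(4))
    return s,R
if __name__=='__main__': st([float(v) for v in sys.argv[1:4]] if len(sys.argv)>3 else None)
E
python3 st.py 0.5499 -0.0248 0.05
python3 -c "
from h import *
for n in('top','scene'): cv2.imwrite(f'pics/{n}1.png',env.snapshot(n)[:,:,::-1])"
```

```text
t 3.1 p [ 0.5494 -0.0252  0.1267] zang -17.82 ydir [-1.1e-03  1.0e-04 -1.0e+00] F [-0.95 -0.01  0.54] w 0.0642 q [-0.11 -0.04  1.55 -0.    1.63  0.2 ]
tool delta [-0.0006  0.0767  0.0004]
```

View pics/scene1.png

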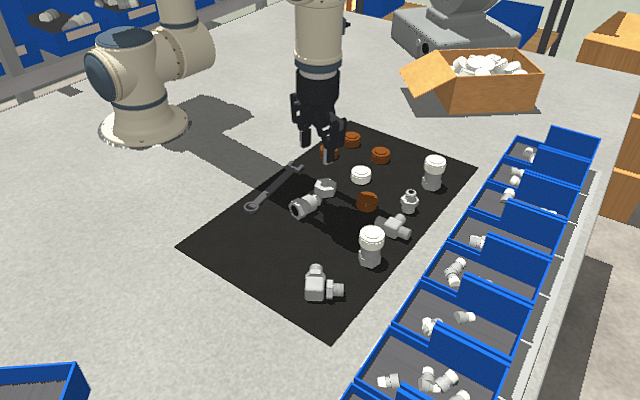

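The scene view shows the open gripper straight above the coupling at about (322,150), clear of the nut. Descending to the lip.

{"fn": "carry_out", "kwargs": {"targets": [0,0.02,0,0,0,0.02,0,0,0,0.02,0,0,0,0.02,0,0,0,0.02,0,0,0,0.012,0,0,0,0.006,0,0,0,0.003,0,0]}}

```text
time: 4.2
tool_pos: [0.55, -0.0253, 0.0064]
orientation: [0.418, -0.57, 0.57, -0.418]
ft_force: [-0.9, 0.4, -0.8]
width: 0.0639
```

```bash
python3 st.py 0.5499 -0.0248 0.0045; python3 -c "
from h import *
a=env.snapshot('scene')[:,:,::-1][120:240,240:400];cv2.imwrite('pics/s2.png',cv2.resize(a,None,fx=4.5,fy=4.5,interpolation=2))"
```

```text
t 4.2 p [ 0.55   -0.0253  0.0064] zang -17.49 ydir [ 6.e-04 -1.e-04 -1.e+00] F [-0.88  0.41 -0.79] w 0.0639 q [-0.11  0.03  1.69 -0.    1.41  0.2 ]
tool delta [-0.0004  0.0019 -0.0002]
```

View pics/s2.png

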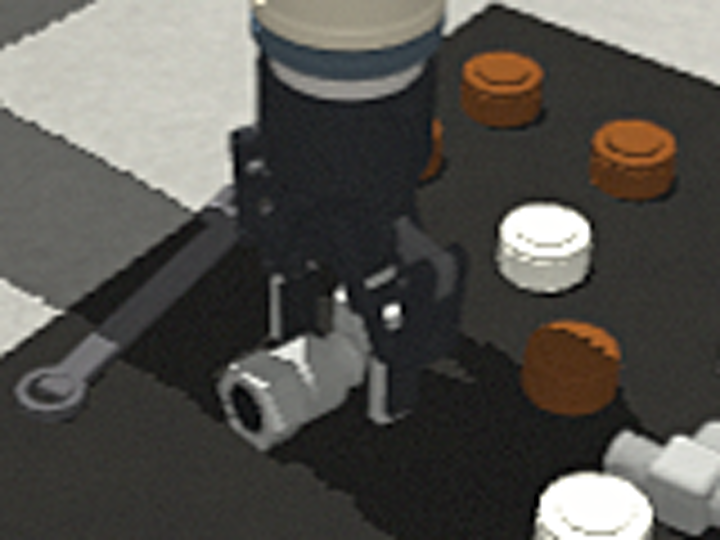

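The fingers straddle the nipple. I'll close gently.

{"fn": "carry_out", "kwargs": {"targets": [0,0.001,0,0,0,0,0,0,0,0,0,0,0,0,0,0,0,0,0,0,0,0,0,0,0,0,0,0,0,0,0,0], "gripper": 0, "squeeze": 25}}

```text
time: 5.25
tool_pos: [0.5501, -0.0251, 0.0057]
orientation: [0.418, -0.57, 0.57, -0.419]
ft_force: [1.2, 1.5, 4.9]
width: 0.0256
```

```bash
python3 st.py; python3 -c "
from h import *
a=env.snapshot('scene')[:,:,::-1][120:240,240:400];cv2.imwrite('pics/s3.png',cv2.resize(a,None,fx=4.5,fy=4.5,interpolation=2))"
```

```text
t 5.25 p [ 0.5501 -0.0251  0.0057] zang -17.48 ydir [ 1.1e-03  2.0e-04 -1.0e+00] F [1.16 1.49 4.89] w 0.0256 q [-0.11  0.03  1.69  0.    1.41  0.2 ]
```

View pics/s3.png

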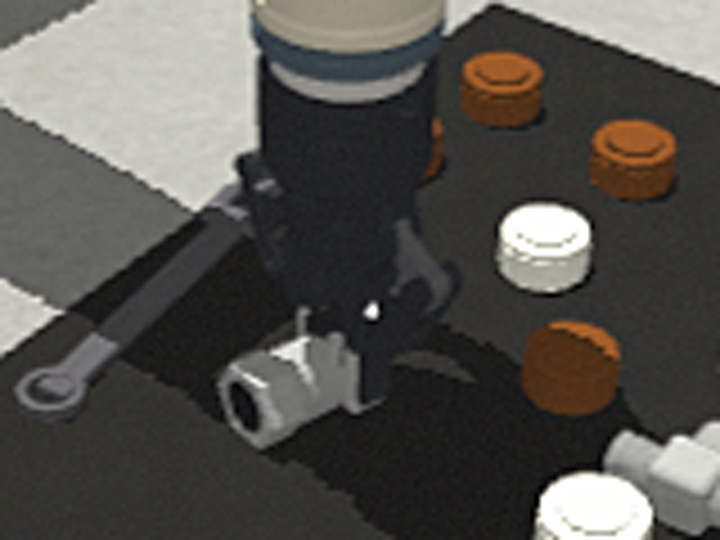

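The grip is at 25.6 mm. Next I'll lift the nipple on an arc about the hex end's lower edge, with tool +x pointing toward the hex.

{"fn": "carry_out", "kwargs": {"targets": [0.002,-0.0065,0,0,0.0026,-0.0052,0,0,0.003,-0.0049,0,0,0.0035,-0.0046,0,0,0.004,-0.0042,0,0,0.0044,-0.0038,0,0,0.0047,-0.0034,0,0,0.005,-0.0029,0,0]}}

```text
time: 6.3
tool_pos: [0.5408, -0.0534, 0.041]
orientation: [0.418, -0.57, 0.57, -0.418]
ft_force: [0.2, 0.5, -2.6]
width: 0.0257
```

```bash
python3 st.py; python3 -c "
from h import *
a=env.snapshot('scene')[:,:,::-1][120:240,240:400];cv2.imwrite('pics/s4.png',cv2.resize(a,None,fx=4.5,fy=4.5,interpolation=2))"
```

```text
t 6.3 p [ 0.5408 -0.0534  0.041 ] zang -17.49 ydir [ 0. -0. -1.] F [ 0.17  0.48 -2.59] w 0.0257 q [-0.16 -0.01  1.68 -0.    1.48  0.14]
```

View pics/s4.png

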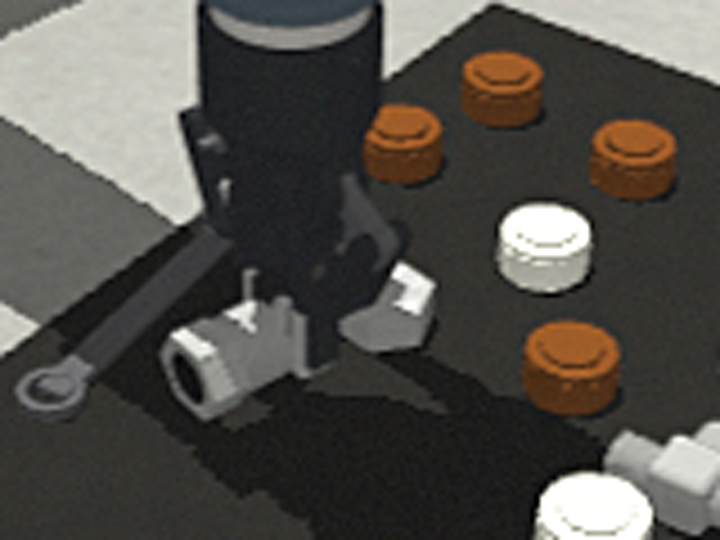

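The scene crop shows the coupling level in the air, hex end at about (190,375), so pad friction holds it and it did not pivot. I'll lift it to hanging height and relax the grip to the minimum, so gravity can swing the hex down.

{"fn": "carry_out", "kwargs": {"targets": [0,-0.006,0,0,0,0,0,0,0,0,0,0,0,0,0,0,0,0,0,0,0,0,0,0,0,0,0,0,0,0,0,0], "squeeze": 20}}

```text
time: 7.35
tool_pos: [0.5409, -0.0531, 0.0468]
orientation: [-0.418, 0.57, -0.57, 0.418]
ft_force: [0.0, 1.2, -2.0]
width: 0.0252
```

```bash
cat > pic.py <<'E'
import sys
from st import *
st()
a=env.snapshot('scene')[:,:,::-1][120:240,240:400];cv2.imwrite(f'pics/{sys.argv[1]}.png',cv2.resize(a,None,fx=4.5,fy=4.5,interpolation=2))
E
python3 pic.py s5
```

```text
t 7.35 p [ 0.5409 -0.0531  0.0468] zang -17.49 ydir [-0. -0. -1.] F [ 0.03  1.17 -1.99] w 0.0252 q [-0.16 -0.02  1.67 -0.    1.49  0.14]
```

View pics/s5.png

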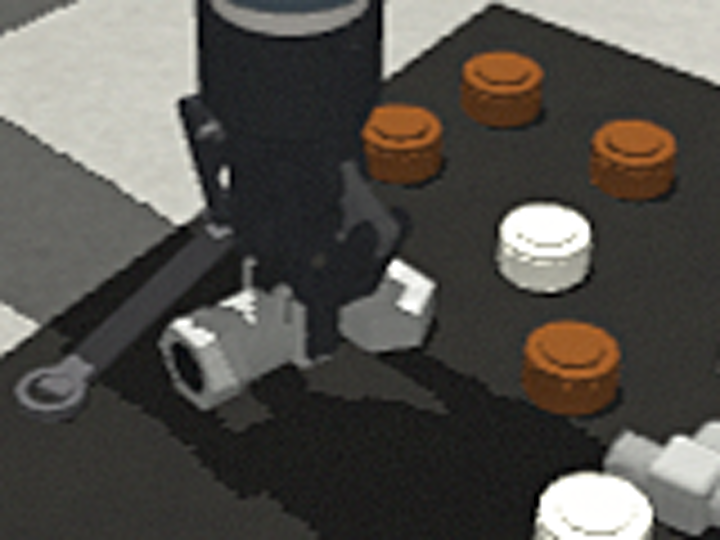

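Sagging has begun: the finger tips rose about 15 crop px while the hex barely moved. I'll loosen slightly by position.

{"fn": "carry_out", "kwargs": {"targets": [0,0,0,0,0,0,0,0,0,0,0,0,0,0,0,0,0,0,0,0,0,0,0,0,0,0,0,0,0,0,0,0], "gripper": 0.28}}

```text
time: 8.4
tool_pos: [0.5409, -0.0531, 0.0468]
orientation: [0.418, -0.57, 0.57, -0.418]
ft_force: [0.3, -0.8, -2.0]
width: 0.0252
```

```bash
python3 pic.py s6
```

```text
t 8.4 p [ 0.5409 -0.0531  0.0468] zang -17.49 ydir [ 0. -0. -1.] F [ 0.26 -0.8  -2.04] w 0.0252 q [-0.16 -0.02  1.67 -0.    1.49  0.14]
```

View pics/s6.png

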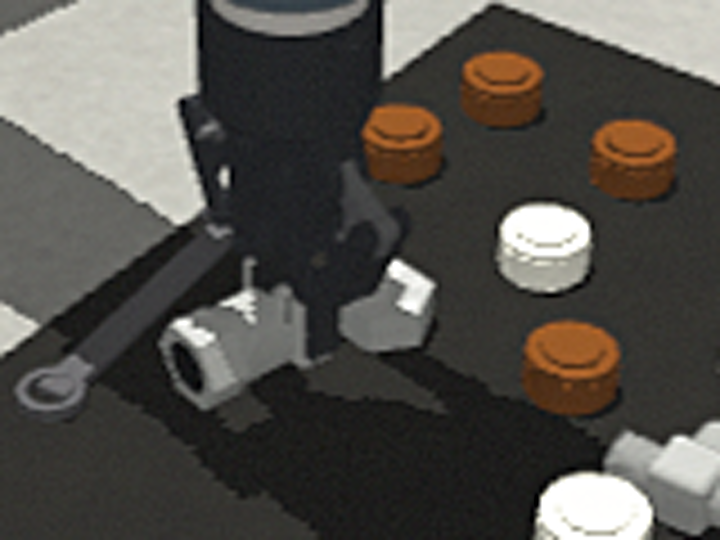

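```bash
cat > tilt.py <<'E'
from st import *
s,R=st();p=s['tool_pos'];img=env.snapshot('scene');b=(260,170,330,220);c=cam('scene')
out=[]
for zl in (.062,.056):
  for td in (0,15,30,45):
    t=np.radians(td);d=np.array([.301,.953,0])
    z=d*np.cos(t)+np.array([0,0,1])*np.sin(t);y=np.array([0,0,1])*np.cos(t)-d*np.sin(t)
    Rm=np.c_[np.cross(y,z),y,z];o=np.array([p[0],p[1],zl])-z*.056
    show(img,b,mask(c,COUP,Rm,o,b),'pics/_.png',3);out.append(cv2.resize(cv2.imread('pics/_.png'),(200,150)))
cv2.imwrite('pics/tilt.png',np.vstack([np.hstack(out[:4]),np.hstack(out[4:])]))
E
python3 tilt.py
```

```text
t 8.45 p [ 0.5409 -0.0531  0.0468] zang -17.49 ydir [ 1.e-04 -0.e+00 -1.e+00] F [-0.16 -0.34 -3.21] w 0.0253 q [-0.16 -0.02  1.67 -0.    1.49  0.14]
```

View pics/tilt.png

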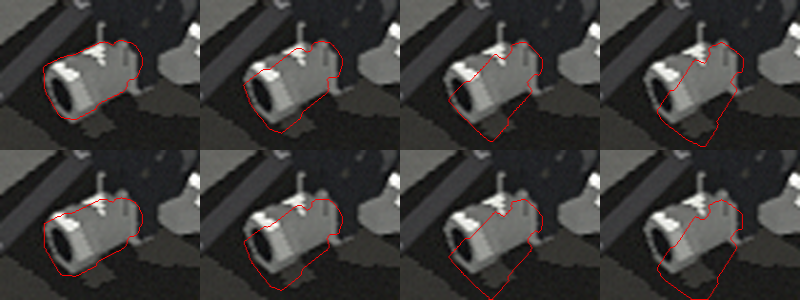

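It is level (about 5° of sag) with the lip at 62 mm. I'll loosen further in small steps.

{"fn": "carry_out", "kwargs": {"targets": [0,0,0,0,0,0,0,0,0,0,0,0,0,0,0,0,0,0,0,0,0,0,0,0,0,0,0,0,0,0,0,0], "gripper": 0.305}}

```text
time: 9.5
tool_pos: [0.5409, -0.0531, 0.0468]
orientation: [0.418, -0.57, 0.57, -0.418]
ft_force: [0.1, -0.6, -2.3]
width: 0.0267
```

```bash
python3 pic.py s7
```

```text
t 9.5 p [ 0.5409 -0.0531  0.0468] zang -17.49 ydir [-0. -0. -1.] F [ 0.13 -0.63 -2.28] w 0.0267 q [-0.16 -0.02  1.67 -0.    1.49  0.14]
```

View pics/s7.png

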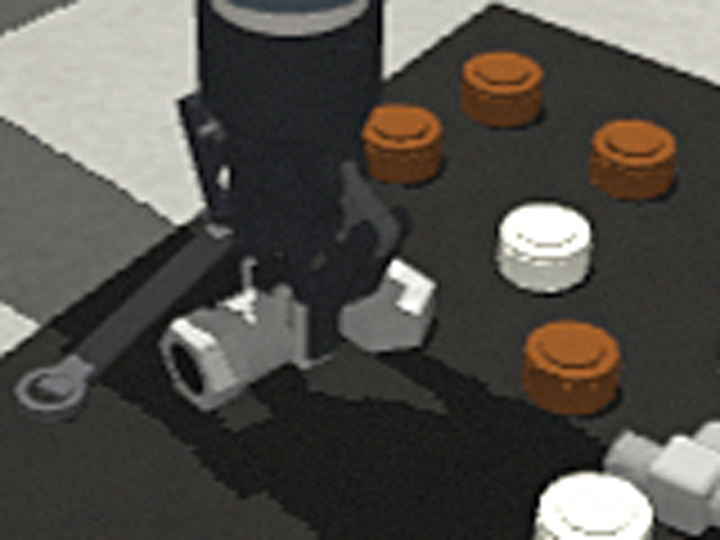

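Still held at 26.7 mm. One smaller step wider.

{"fn": "carry_out", "kwargs": {"targets": [0,0,0,0,0,0,0,0,0,0,0,0,0,0,0,0,0,0,0,0,0,0,0,0,0,0,0,0,0,0,0,0], "gripper": 0.312}}

```text
time: 10.55
tool_pos: [0.5409, -0.0531, 0.0468]
orientation: [0.418, -0.57, 0.57, -0.418]
ft_force: [-0.1, -0.5, -2.3]
width: 0.0269
```

```bash
python3 pic.py s8
```

```text
t 10.55 p [ 0.5409 -0.0531  0.0468] zang -17.49 ydir [ 0. -0. -1.] F [-0.08 -0.5  -2.33] w 0.0269 q [-0.16 -0.02  1.67  0.    1.49  0.14]
```

View pics/s8.png

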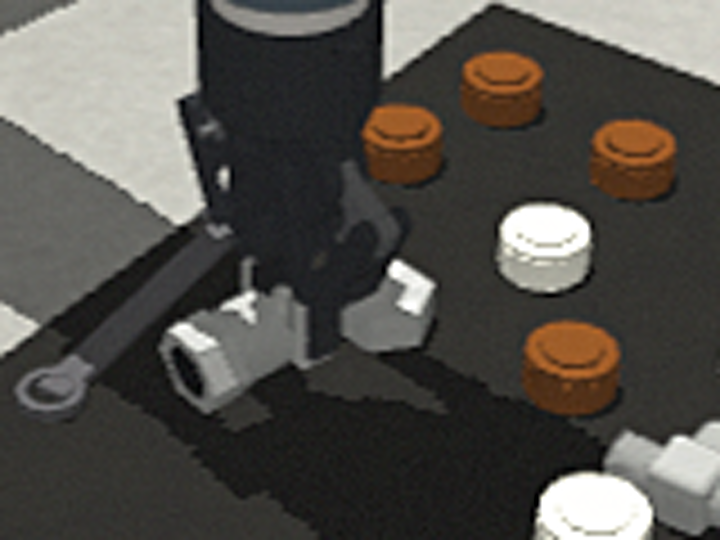

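{"fn": "carry_out", "kwargs": {"targets": [0,0,0,0,0,0,0,0,0,0,0,0,0,0,0,0,0,0,0,0,0,0,0,0,0,0,0,0,0,0,0,0], "gripper": 0.319}}

```text
time: 11.6
tool_pos: [0.541, -0.0531, 0.0468]
orientation: [0.418, -0.57, 0.57, -0.418]
ft_force: [0.2, 0.5, 2.1]
width: 0.0271
```

```bash
python3 pic.py s9
```

```text
t 11.6 p [ 0.541  -0.0531  0.0468] zang -17.49 ydir [ 1.e-04 -0.e+00 -1.e+00] F [0.17 0.48 2.08] w 0.0271 q [-0.16 -0.02  1.67  0.    1.49  0.14]
```

View pics/s9.png

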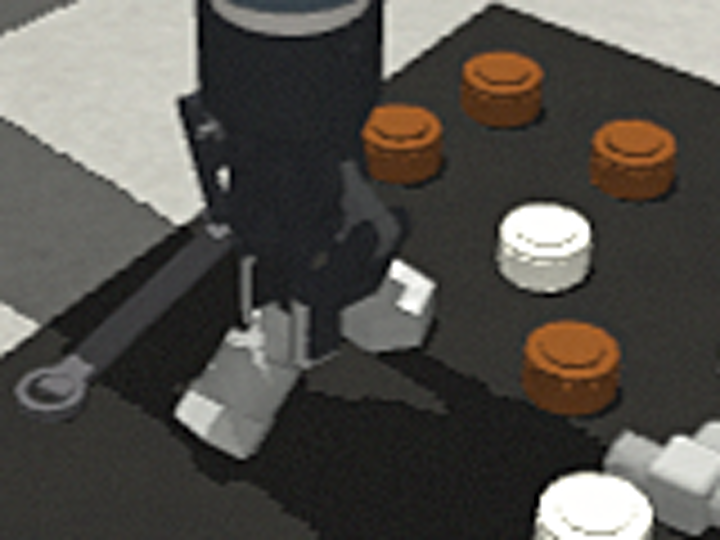

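The hex has swung down to roughly 50–60° and now touches the mat (+2 N). I'll raise slightly to let it finish swinging.

{"fn": "carry_out", "kwargs": {"targets": [0,-0.002,0,0,0,-0.002,0,0,0,-0.002,0,0,0,0,0,0,0,0,0,0,0,0,0,0,0,0,0,0,0,0,0,0]}}

```text
time: 12.65
tool_pos: [0.5409, -0.0531, 0.0528]
orientation: [0.418, -0.57, 0.57, -0.418]
ft_force: [-0.2, -0.3, -0.2]
width: 0.0272
```

```bash
python3 pic.py s10
```

```text
t 12.65 p [ 0.5409 -0.0531  0.0528] zang -17.48 ydir [ 0. -0. -1.] F [-0.15 -0.3  -0.2 ] w 0.0272 q [-0.16 -0.02  1.66 -0.    1.5   0.14]
```

View pics/s10.png

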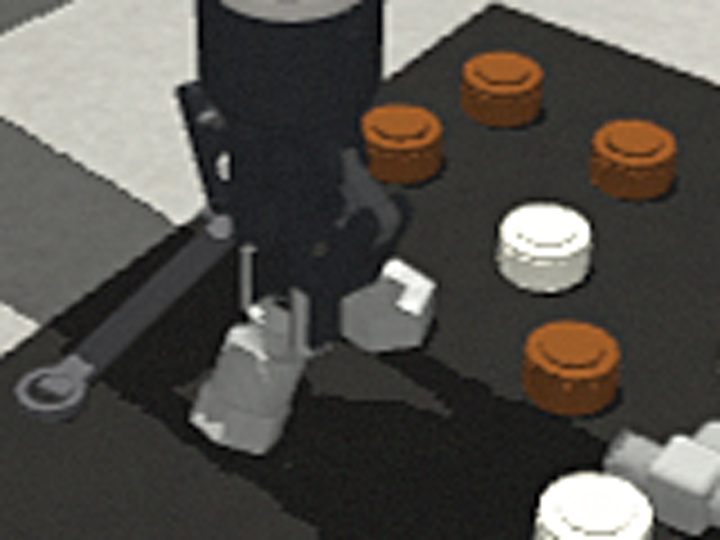

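It's now about 70° up, resting on its edge, with its centre of mass past the tipping edge. I'll guide it further upright by moving toward the hex side.

{"fn": "carry_out", "kwargs": {"targets": [0.003,0,0,0,0.003,0,0,0,0.003,0,0,0,0.003,0,0,0,0.002,0,0,0,0,0,0,0,0,0,0,0,0,0,0,0]}}

```text
time: 13.7
tool_pos: [0.5367, -0.0664, 0.0528]
orientation: [0.418, -0.57, 0.57, -0.418]
ft_force: [-0.6, -0.9, 1.7]
width: 0.0272
```

```bash
python3 pic.py s11
```

```text
t 13.7 p [ 0.5367 -0.0664  0.0528] zang -17.48 ydir [ 0. -0. -1.] F [-0.58 -0.89  1.67] w 0.0272 q [-0.19 -0.03  1.67 -0.    1.5   0.12]
```

View pics/s11.png

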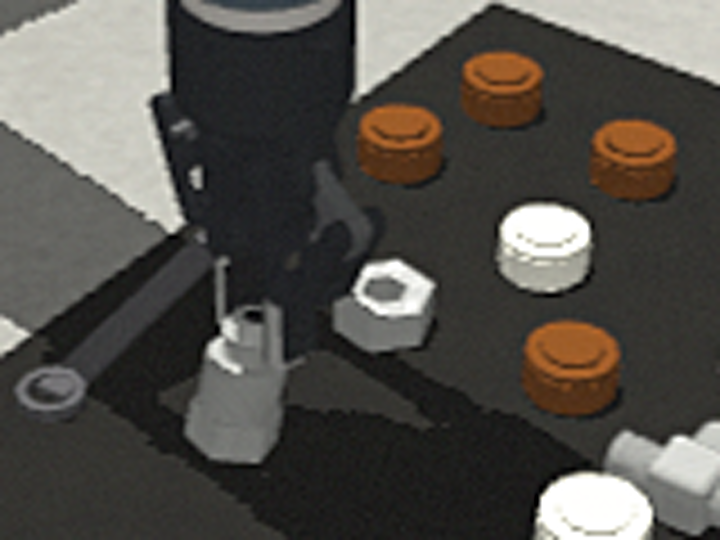

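Nearly upright now. I'll open and let it settle.

{"fn": "carry_out", "kwargs": {"targets": [0.002,0,0,0,0.001,0,0,0,0,0,0,0,0,0,0,0,0,0,0,0,0,0,0,0,0,0,0,0,0,0,0,0]}}

```text
time: 14.75
tool_pos: [0.5357, -0.0693, 0.0527]
orientation: [-0.418, 0.57, -0.57, 0.418]
ft_force: [-0.2, 0.2, 0.4]
width: 0.027
```

{"fn": "carry_out", "kwargs": {"targets": [0,0,0,0,0,0,0,0,0,0,0,0,0,0,0,0,0,0,0,0,0,0,0,0,0,0,0,0,0,0,0,0], "gripper": 0.7}}

```text
time: 15.75
tool_pos: [0.5358, -0.0693, 0.0528]
orientation: [0.418, -0.57, 0.57, -0.418]
ft_force: [0.2, -0.7, 1.0]
width: 0.0597
```

```bash
python3 pic.py s12
```

```text
t 15.75 p [ 0.5358 -0.0693  0.0528] zang -17.49 ydir [ 0. -0. -1.] F [ 0.21 -0.68  1.01] w 0.0597 q [-0.19 -0.03  1.67 -0.    1.5   0.11]
```

View pics/s12.png

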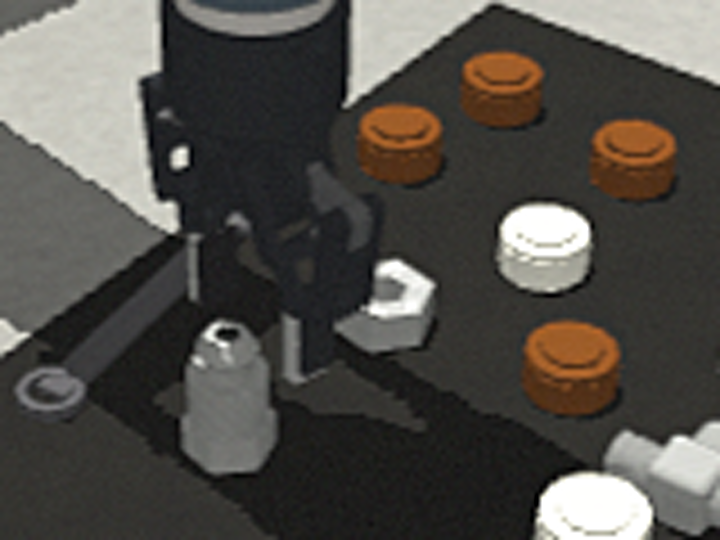

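The coupling now stands upright on its hex, at about (230,395) in the crop, and the fingers are clear. Next I'll fit its standing position.

```bash
cat > up.py <<'E'
from st import *
import sys
s,R=st()
def fitup(n,img,b,x0,lo,hi):
    c=cam(n);O=obs(img,b,lo,hi)
    f=lambda p:((mask(c,COUP,Rn.from_euler('z',p[2]).as_matrix(),np.r_[p[:2],.003],b)-O)**2).sum()
    x0=np.r_[x0,.3]
    r=min((minimize(f,x0+[0,0,k],method='Nelder-Mead',options=dict(initial_simplex=x0+[0,0,k]+np.array([[0,0,0],[.004,0,0],[0,.004,0],[0,0,.2]]))) for k in(-.3,.2)),key=lambda r:r.fun)
    print(n,r.x.round(4),round(r.fun,1));show(img,b,mask(c,COUP,Rn.from_euler('z',r.x[2]).as_matrix(),np.r_[r.x[:2],.003],b),f'pics/up_{n}.png',8);return r.x
if __name__=='__main__':
    img=env.snapshot('scene');x=fitup('scene',img,(276,188,304,228),[.532,-.080],70,120)
    t=env.snapshot('top');cv2.imwrite('pics/top5.png',t[:,:,::-1])
    p=np.r_[x[:2],s['tool_pos'][2]];print('tool delta',(R.T@(p-s['tool_pos'])).round(4))
E
python3 up.py
```

```text
t 15.8 p [ 0.5358 -0.0693  0.0528] zang -17.49 ydir [ 0. -0. -1.] F [-0.76  0.6  -0.33] w 0.0599 q [-0.19 -0.03  1.67 -0.    1.5   0.11]
scene [ 0.5303 -0.084   0.1938] 61.6
tool delta [ 0.0157  0.     -0.0008]
```

View pics/up_scene.png

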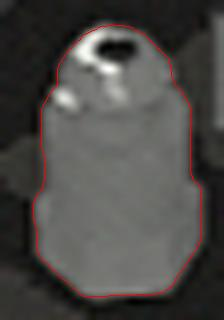

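View pics/top5.png

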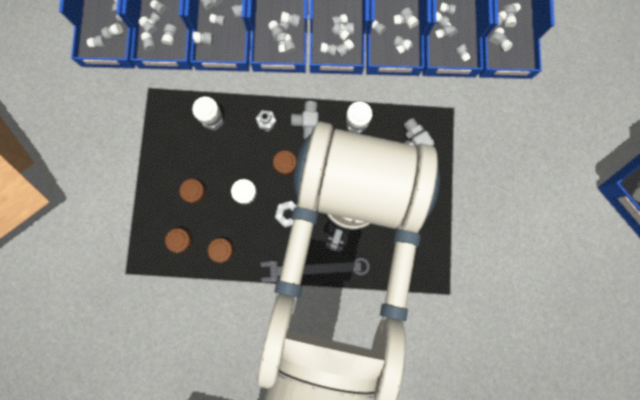

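The standing fit is (0.5303,-0.0840), with the tool 16 mm short of it. I'll centre on the round body mechanically: grip lightly in one direction, then at 90°.

{"fn": "carry_out", "kwargs": {"targets": [0.004,0,0,0,0.006,0,0,0,0.006,0,0,0,0,0.008,0,0,0,0.01,0,0,0,0.01,0,0,0,0.007,0,0,0,0,0,0]}}

```text
time: 16.9
tool_pos: [0.5304, -0.0843, 0.0167]
orientation: [-0.419, 0.571, -0.57, 0.418]
ft_force: [-0.9, -0.6, -0.2]
width: 0.0596
```

{"fn": "carry_out", "kwargs": {"targets": [0,0,0,0,0,0,0,0,0,0,0,0,0,0,0,0,0,0,0,0,0,0,0,0,0,0,0,0,0,0,0,0], "gripper": 0.35, "squeeze": 20}}

```text
time: 17.9
tool_pos: [0.5312, -0.0845, 0.0186]
orientation: [0.418, -0.57, 0.57, -0.418]
ft_force: [-3.6, 2.0, 5.7]
width: 0.0369
```

```bash
python3 pic.py s13
```

```text
t 17.9 p [ 0.5312 -0.0845  0.0186] zang -17.48 ydir [ 7.e-04 -0.e+00 -1.e+00] F [-3.56  1.99  5.75] w 0.0369 q [-0.22 -0.01  1.72  0.    1.44  0.08]
```

View pics/s13.png

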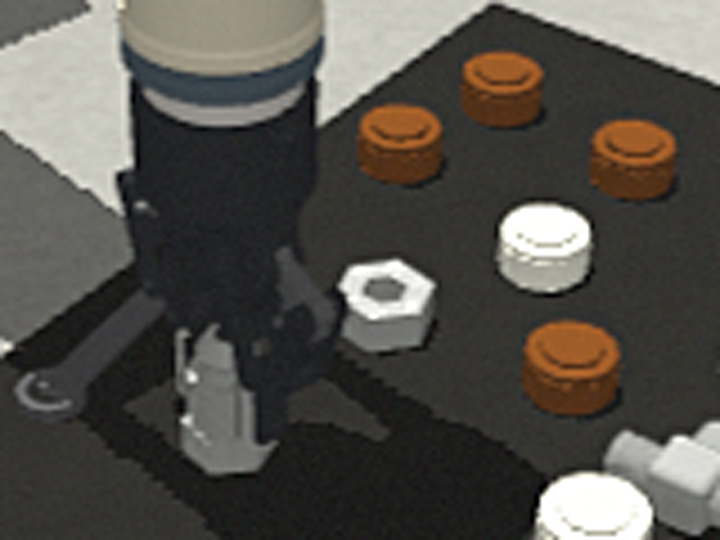

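Fz of 5.7 N suggests a fingertip grazes the hex shoulder. I'll open, rise a few mm, turn 90° and close again.

{"fn": "carry_out", "kwargs": {"targets": [0,0,0,0,0,0,0,0,0,-0.004,0,0,0,-0.004,0,0,0,0,0,10.5,0,0,0,10.5,0,0,0,10.5,0,0,0,10.5], "gripper": 0.7}}

```text
time: 18.95
tool_pos: [0.5312, -0.0846, 0.0262]
orientation: [0.184, -0.683, 0.683, -0.184]
ft_force: [-0.3, -0.3, 0.2]
width: 0.0599
```

{"fn": "carry_out", "kwargs": {"targets": [0,0,0,10.5,0,0,0,10.5,0,0,0,10.5,0,0,0,10.5,0,0,0,6,0,0,0,0,0,0,0,0,0,0,0,0]}}

```text
time: 19.95
tool_pos: [0.531, -0.0846, 0.0259]
orientation: [-0.107, -0.699, 0.699, 0.107]
ft_force: [0.2, 0.1, -0.4]
width: 0.0598
```

{"fn": "carry_out", "kwargs": {"targets": [0,0,0,0,0,0,0,0,0,0,0,0,0,0,0,0,0,0,0,0,0,0,0,0,0,0,0,0,0,0,0,0], "gripper": 0.35}}

```text
time: 20.95
tool_pos: [0.5311, -0.0847, 0.026]
orientation: [-0.108, -0.699, 0.699, 0.107]
ft_force: [-0.3, -1.0, 3.4]
width: 0.035
```

```bash
python3 pic.py s14
```

```text
t 20.95 p [ 0.5311 -0.0847  0.026 ] zang -107.49 ydir [ 3.e-04 -2.e-04 -1.e+00] F [-0.27 -0.99  3.37] w 0.035 q [-0.22 -0.02  1.71 -0.    1.45  1.65]
```

View pics/s14.png

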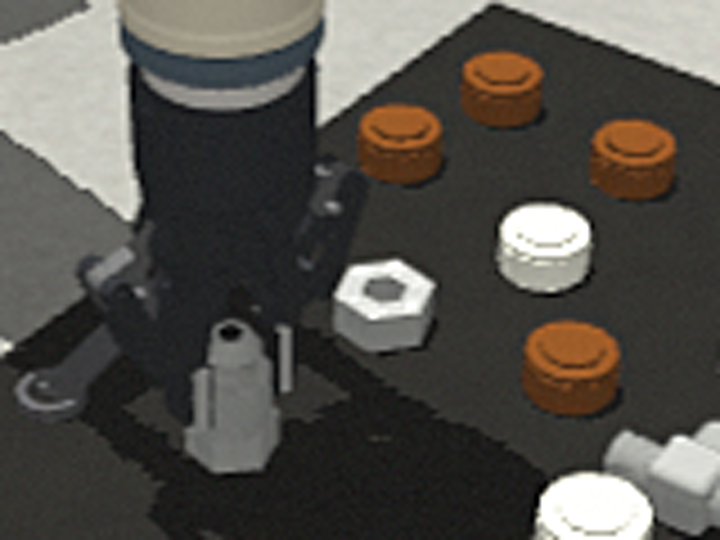

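The grip is clean on the round body (35.0 mm). Both centrings agree on (0.531,-0.0846), within about 1 mm of vision. I'll open, rise and move over to the cap.

{"fn": "carry_out", "kwargs": {"targets": [0,0,0,0,0,0,0,0,0,0,0,0,0,-0.01,0,0,0,-0.02,0,0,0,-0.02,0,0,0,-0.02,0,0,0,-0.02,0,0], "gripper": 0.75}}

```text
time: 22.0
tool_pos: [0.5312, -0.0846, 0.1178]
orientation: [-0.108, -0.699, 0.699, 0.107]
ft_force: [0.1, -0.8, -0.5]
width: 0.064
```

{"fn": "carry_out", "kwargs": {"targets": [0.0014,0,-0.015,0,0.002,0,-0.03,0,0.002,0,-0.03,0,0.002,0,-0.03,0,0.002,0,-0.03,0,0.002,0,-0.03,0,0.0014,0,-0.025,0,0.001,0,-0.0138,0]}}

```text
time: 23.0
tool_pos: [0.5786, 0.1159, 0.1147]
orientation: [-0.106, -0.699, 0.699, 0.108]
ft_force: [-0.4, -0.4, -0.3]
width: 0.0639
```

```bash
cat > two.py <<'E'
from up import *
sc=env.snapshot('scene');tp=env.snapshot('top')
cv2.imwrite('pics/sc15.png',sc[:,:,::-1]);cv2.imwrite('pics/tp15.png',tp[:,:,::-1])
fitup('scene',sc,(276,188,304,228),[.531,-.0845],70,120)
uv=proj(cam('top'),[[.531,-.0845,.03]])[0].astype(int);print(uv)
b=(uv[0]-20,uv[1]-20,uv[0]+20,uv[1]+20)
fitup('top',tp,b,[.531,-.0845],60,150)
st([.579,.114,.03])
E
python3 two.py
```

```text
t 23.0 p [0.5786 0.1159 0.1147] zang -107.39 ydir [-1.8e-03  1.0e-04 -1.0e+00] F [-0.42 -0.38 -0.3 ] w 0.0639 q [0.14 0.07 1.45 0.   1.61 2.01]
scene [ 0.5307 -0.0821  0.2931] 42.3
[349 218]
top [ 0.5319 -0.0854  0.2286] 18.7
t 23.1 p [0.5787 0.1155 0.1149] zang -107.37 ydir [-1.4e-03  1.0e-04 -1.0e+00] F [0.39 0.08 0.4 ] w 0.0639 q [0.14 0.07 1.45 0.   1.61 2.01]
tool delta [-0.0008  0.0849  0.0013]
```

View pics/tp15.png

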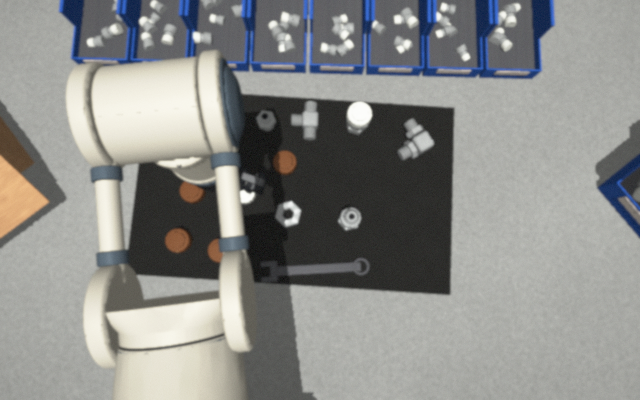

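View pics/up_top.png

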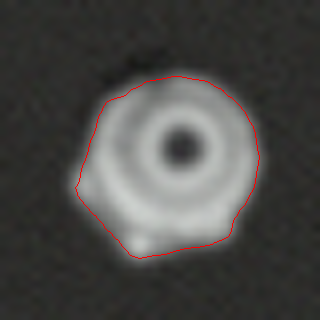

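View pics/sc15.png

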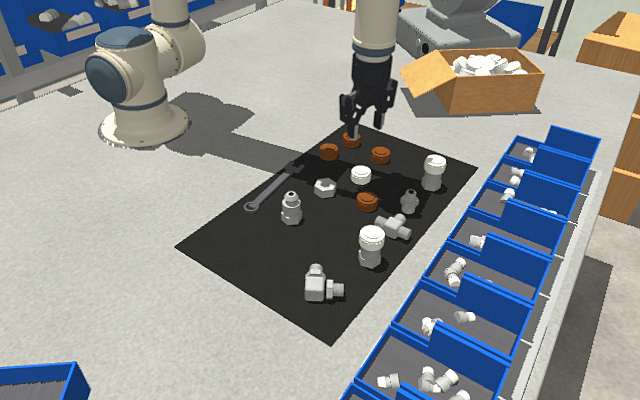

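The scene view shows the coupling standing at (291,208) with everything else in place; in the top view it is at (349,218). The mechanical-to-vision bias puts the cap at (0.5787,0.1138). Descending on it.

{"fn": "carry_out", "kwargs": {"targets": [-0.0005,0.01,0.0016,0,0,0.02,0,0,0,0.02,0,0,0,0.02,0,0,0,0.02,0,0,0,0.012,0,0,0,0.006,0,0,0,0.0,0,0]}}

```text
time: 24.1
tool_pos: [0.5791, 0.1123, 0.0076]
orientation: [-0.107, -0.699, 0.699, 0.108]
ft_force: [-0.1, 1.0, 0.1]
width: 0.064
```

```bash
cat > pic2.py <<'E'
import sys
from st import *
st([float(v) for v in sys.argv[2:5]])
a=env.snapshot('scene')[:,:,::-1][100:220,290:450];cv2.imwrite(f'pics/{sys.argv[1]}.png',cv2.resize(a,None,fx=4.5,fy=4.5,interpolation=2))
E
python3 pic2.py s16 .5787 .1138 .005
```

```text
t 24.1 p [0.5791 0.1123 0.0076] zang -107.48 ydir [-2.e-04 -0.e+00 -1.e+00] F [-0.15  0.97  0.1 ] w 0.064 q [0.13 0.14 1.58 0.   1.42 2.01]
tool delta [ 0.0008  0.0026 -0.0013]
```

View pics/s16.png

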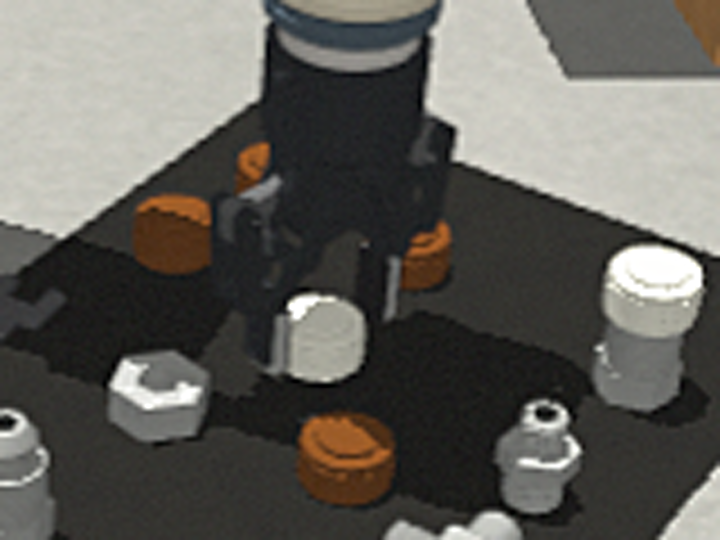

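The fingers straddle the cap. Small correction, then close.

{"fn": "carry_out", "kwargs": {"targets": [0.0008,0.0026,-0.0013,0,0,0,0,0,0,0,0,0,0,0,0,0,0,0,0,0,0,0,0,0,0,0,0,0,0,0,0,0], "gripper": 0.3, "squeeze": 30}}

```text
time: 25.15
tool_pos: [0.5793, 0.114, 0.0061]
orientation: [0.108, 0.699, -0.699, -0.107]
ft_force: [-0.6, 1.7, 5.5]
width: 0.0421
```

{"fn": "carry_out", "kwargs": {"targets": [0,0,0,0,0,0,0,0,0,0,0,0,0,0,0,0,0,0,0,0,0,0,0,0,0,0,0,0,0,0,0,0], "gripper": 0, "squeeze": 90}}

```text
time: 26.15
tool_pos: [0.5795, 0.114, 0.0065]
orientation: [0.108, 0.699, -0.699, -0.107]
ft_force: [-0.7, 0.6, 6.4]
width: 0.0406
```

```bash
python3 pic2.py s17 .5787 .1138 .005
```

```text
t 26.15 p [0.5795 0.114  0.0065] zang -107.48 ydir [ 2.2e-03  6.0e-04 -1.0e+00] F [-0.69  0.55  6.43] w 0.0406 q [0.14 0.14 1.58 0.   1.42 2.01]
tool delta [0.0007 0.0015 0.0005]
```

View pics/s17.png

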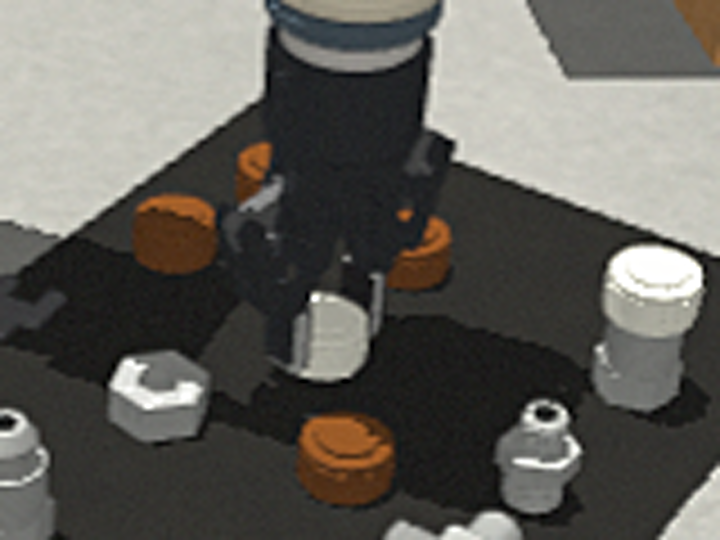

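The cap is gripped (40.6 mm, fingers pressing it on the mat; rim 3.5 mm below the TCP). I'll lift and carry it over the coupling.

{"fn": "carry_out", "kwargs": {"targets": [0,-0.005,0,0,0,-0.01,0,0,0,-0.015,0,0,0,-0.015,0,0,0,-0.015,0,0,0,-0.015,0,0,0,-0.015,0,0,0,-0.005,0,0]}}

```text
time: 27.2
tool_pos: [0.5793, 0.1139, 0.1019]
orientation: [0.108, 0.699, -0.699, -0.107]
ft_force: [0.3, -0.1, -1.0]
width: 0.0404
```

{"fn": "carry_out", "kwargs": {"targets": [-0.001,0,0.01,0,-0.002,0,0.025,0,-0.002,0,0.033,0,-0.002,0,0.034,0,-0.002,0,0.034,0,-0.002,0,0.033,0,-0.002,0,0.025,0,-0.001,0,0.01,0]}}

```text
time: 28.2
tool_pos: [0.5298, -0.0865, 0.0993]
orientation: [-0.108, -0.699, 0.699, 0.109]
ft_force: [0.4, 0.2, -0.9]
width: 0.0407
```

```bash
python3 st.py .5317 -.0848 .078; python3 -c "
from h import *
a=env.snapshot('scene')[:,:,::-1][120:240,210:370];cv2.imwrite('pics/s18.png',cv2.resize(a,None,fx=4.5,fy=4.5,interpolation=2))"
```

```text
t 28.2 p [ 0.5298 -0.0865  0.0993] zang -107.6 ydir [-1.5e-03  1.0e-04 -1.0e+00] F [ 0.4   0.2  -0.86] w 0.0407 q [-0.23 -0.06  1.62 -0.    1.59  1.65]
tool delta [-0.0013  0.0213 -0.0022]
```

View pics/s18.png

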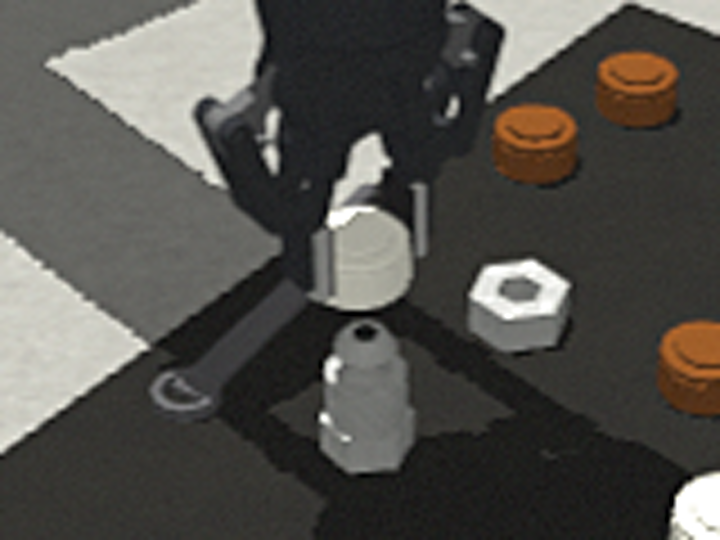

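The cap hangs level above the nose. I'll lower most of the way, settle and check alignment.

{"fn": "carry_out", "kwargs": {"targets": [0,0.005,0,0,0,0.006,0,0,0,0.005,0,0,0,0.003,0,0,0,0,0,0,0,0,0,0,0,0,0,0,0,0,0,0]}}

```text
time: 29.25
tool_pos: [0.5308, -0.085, 0.0814]
orientation: [-0.108, -0.699, 0.699, 0.107]
ft_force: [-0.1, -0.3, -0.4]
width: 0.04
```

```bash
cat > al.py <<'E'
from st import *
import sys
s,R=st([.5317,-.0848,.0705]);p=s['tool_pos'];img=env.snapshot('scene');c=cam('scene')
# cap fit in scene: rim z = p.z-.0035 
rz=p[2]-.0035;b=(270,150,312,196);g=img[b[1]:b[3],b[0]:b[2]].astype(float)
a=cv2.resize(img[140:230,250:350,::-1],None,fx=6,fy=6,interpolation=2)
def dr(P,col):
    q=(proj(c,P)-[250,140]+.5)*6-.5;cv2.polylines(a,[np.round(q).astype(int)],True,col,1)
cc=p+R[:,0]*.0007
dr(ring(.0215,0)+[cc[0],cc[1],rz],(0,0,255));dr(ring(.0215,.0225)+[cc[0],cc[1],rz],(0,0,255));dr(ring(.015,.0255)+[cc[0],cc[1],rz],(0,0,255))
for r,z in((.009,.064),(.0138,.056),(.018,.044)): dr(ring(r,z)+[.5311,-.0846,.003],(0,255,0))
cv2.imwrite(f'pics/{sys.argv[1]}.png',a)
E
python3 al.py s19
```

```text
t 29.25 p [ 0.5308 -0.085   0.0814] zang -107.49 ydir [ 3.e-04 -1.e-04 -1.e+00] F [-0.05 -0.26 -0.43] w 0.04 q [-0.22 -0.05  1.64 -0.    1.55  1.65]
tool delta [-0.0008  0.0109 -0.0005]
```

View pics/s19.png

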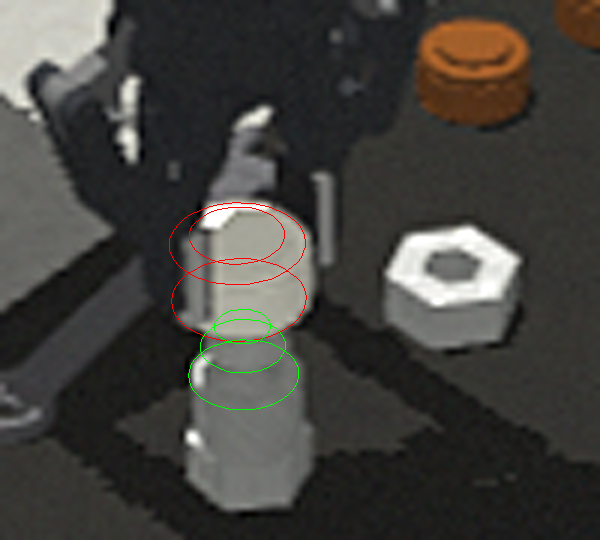

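In this view the cap axis is about 246 px and the coupling axis about 248 px in the crop, so alignment is within about 0.6 mm. I'll nudge and lower to just above bead contact.

{"fn": "carry_out", "kwargs": {"targets": [-0.0007,0.002,0,0,0,0.003,0,0,0,0.003,0,0,0,0.003,0,0,0,0.003,0,0,0,0.001,0,0,0,0,0,0,0,0,0,0], "squeeze": 110}}

```text
time: 30.3
tool_pos: [0.5315, -0.0852, 0.0664]
orientation: [-0.108, -0.699, 0.699, 0.107]
ft_force: [-1.2, -0.0, -1.1]
width: 0.0398
```

```bash
python3 al.py s20
```

```text
t 30.3 p [ 0.5315 -0.0852  0.0664] zang -107.49 ydir [ 3.e-04 -1.e-04 -1.e+00] F [-1.21 -0.02 -1.08] w 0.0398 q [-0.22 -0.04  1.66 -0.    1.52  1.65]
tool delta [-0.0001 -0.0041 -0.0005]
```

View pics/s20.png

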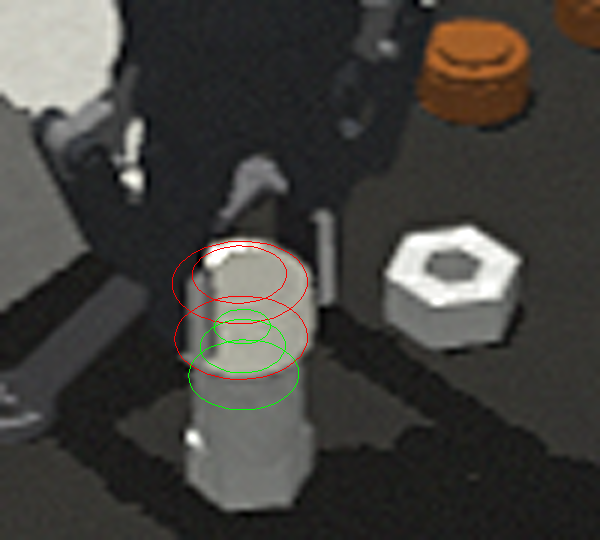

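The nose is inside the rim without contact force. I'll start pressing in small steps.

{"fn": "carry_out", "kwargs": {"targets": [0,0.001,0,0,0,0.001,0,0,0,0.001,0,0,0,0.001,0,0,0,0.001,0,0,0,0,0,0,0,0,0,0,0,0,0,0]}}

```text
time: 31.35
tool_pos: [0.5319, -0.0852, 0.0623]
orientation: [0.108, 0.699, -0.699, -0.107]
ft_force: [-0.8, 0.6, 4.9]
width: 0.0396
```

{"fn": "carry_out", "kwargs": {"targets": [0,0.0005,0,0,0,0.0005,0,0,0,0.0005,0,0,0,0.0005,0,0,0,0.0005,0,0,0,0.0005,0,0,0,0,0,0,0,0,0,0]}}

```text
time: 32.35
tool_pos: [0.5307, -0.0852, 0.0569]
orientation: [-0.107, -0.699, 0.699, 0.108]
ft_force: [-0.6, 0.3, -3.3]
width: 0.0394
```

```bash
python3 al.py s21
```

```text
t 32.35 p [ 0.5307 -0.0852  0.0569] zang -107.49 ydir [-2.2e-03  2.0e-04 -1.0e+00] F [-0.56  0.29 -3.28] w 0.0394 q [-0.22 -0.04  1.67 -0.    1.51  1.65]
tool delta [-0.0008 -0.0136 -0.0007]
```

View pics/s21.png

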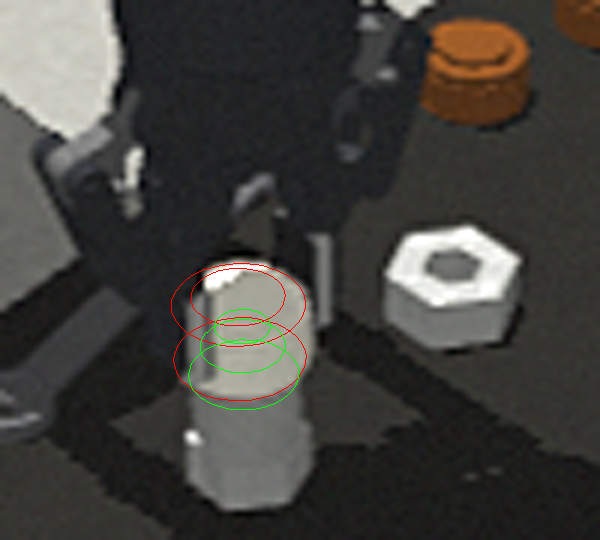

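It clicked: force went from +4.9 through the peak to −3.3 N with a sudden drop in z. I'll keep pressing until the roof meets the nose.

{"fn": "carry_out", "kwargs": {"targets": [0,0.001,0,0,0,0.001,0,0,0,0.001,0,0,0,0.001,0,0,0,0.001,0,0,0,0.001,0,0,0,0,0,0,0,0,0,0]}}

```text
time: 33.4
tool_pos: [0.5317, -0.0853, 0.0527]
orientation: [-0.108, -0.699, 0.699, 0.107]
ft_force: [-1.7, -0.9, 2.7]
width: 0.0396
```

```bash
python3 st.py
```

```text
t 33.4 p [ 0.5317 -0.0853  0.0527] zang -107.49 ydir [ 9.e-04 -3.e-04 -1.e+00] F [-1.73 -0.95  2.75] w 0.0396 q [-0.22 -0.04  1.68 -0.    1.5   1.65]
```

Almost home: expected TCP is about 52.5 mm, and it reads 52.7. Building up press force.

{"fn": "carry_out", "kwargs": {"targets": [0,0.001,0,0,0,0.001,0,0,0,0.001,0,0,0,0,0,0,0,0,0,0,0,0,0,0,0,0,0,0,0,0,0,0]}}

```text
time: 34.4
tool_pos: [0.5325, -0.0855, 0.0527]
orientation: [-0.109, -0.699, 0.699, 0.106]
ft_force: [-5.3, 0.9, 15.0]
width: 0.0394
```

```bash
python3 al.py s22
```

```text
t 34.4 p [ 0.5325 -0.0855  0.0527] zang -107.48 ydir [ 0.0038 -0.001  -1.    ] F [-5.3   0.86 15.03] w 0.0394 q [-0.22 -0.04  1.68 -0.    1.5   1.65]
tool delta [ 0.0009 -0.0178 -0.0004]
```

View pics/s22.png

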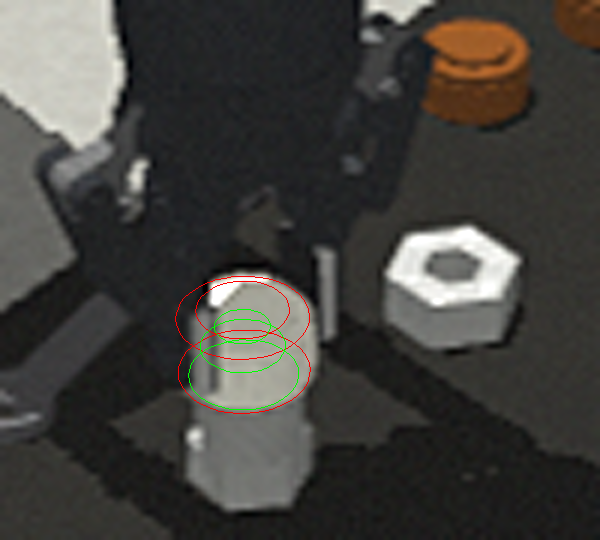

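Firm stop: z is unchanged at 52.7 mm while force rises to 15 N. I'll press firmer and cancel the small sideways drift.

{"fn": "carry_out", "kwargs": {"targets": [0.0003,0.001,0,0,0.0003,0.001,0,0,0.0003,0.001,0,0,0.0003,0,0,0,0,0,0,0,0,0,0,0,0,0,0,0,0,0,0,0]}}

```text
time: 35.45
tool_pos: [0.5326, -0.0855, 0.0526]
orientation: [-0.11, -0.699, 0.699, 0.105]
ft_force: [-7.9, 1.2, 26.8]
width: 0.0397
```

```bash
python3 al.py s23
```

```text
t 35.45 p [ 0.5326 -0.0855  0.0526] zang -107.49 ydir [ 0.0077 -0.002  -1.    ] F [-7.94  1.18 26.82] w 0.0397 q [-0.22 -0.04  1.68 -0.    1.49  1.65]
tool delta [ 0.001  -0.0179 -0.0004]
```

View pics/s23.png

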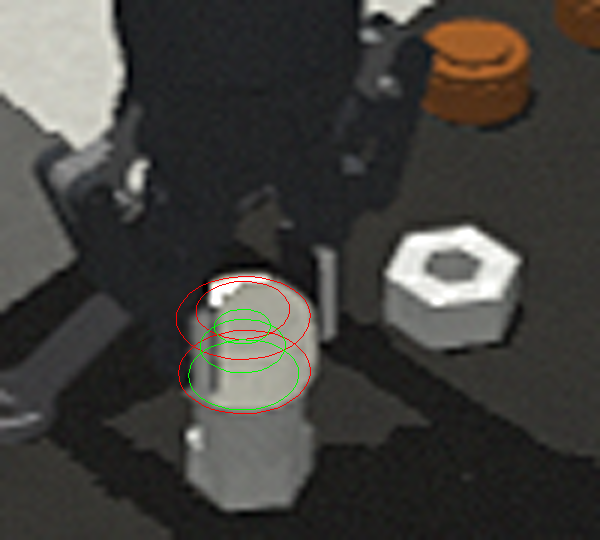

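It is seated: z stays at 52.6 mm under 27 N, with no slip and the coupling upright. One hold and an overall view.

{"fn": "carry_out", "kwargs": {"targets": [0,0,0,0,0,0,0,0,0,0,0,0,0,0,0,0,0,0,0,0,0,0,0,0,0,0,0,0,0,0,0,0]}}

```text
time: 36.5
tool_pos: [0.5326, -0.0855, 0.0526]
orientation: [-0.11, -0.699, 0.699, 0.105]
ft_force: [-6.7, 2.0, 26.2]
width: 0.0392
```

```bash
python3 st.py; python3 -c "
from h import *
cv2.imwrite('pics/end.png',env.snapshot('scene')[:,:,::-1])"
```

```text
t 36.5 p [ 0.5326 -0.0855  0.0526] zang -107.49 ydir [ 0.0076 -0.002  -1.    ] F [-6.66  2.02 26.23] w 0.0392 q [-0.22 -0.04  1.68 -0.    1.49  1.65]
```

View pics/end.png

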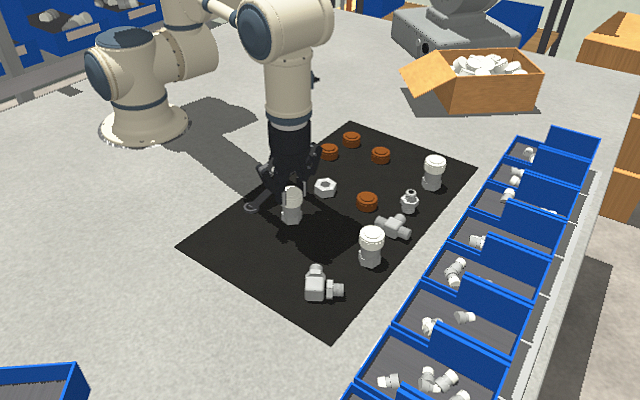

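The capped coupling stands at (291,205) with the fingers holding it, and the visible bystanders are where they started. Handing in.

```bash
python3 -c "
from bench import env
print(env.sign_off())"
```

```text
the job is handed in; nothing more can be done
None
```

The coupling stands upright on its hex end on the mat, and the loose white cap is pressed fully home over its nipple. I handed in at about 36.5 s with the fingers still holding and pressing the cap.

- **Standing it up:** The first try, an arc lift, only raised the coupling level because pad friction stopped it pivoting. Loosening the grip in small steps let the hex end swing down, and I then guided it upright and released it. I found its centre with light grips in two directions; in the first, a fingertip seemed to graze the hex shoulder.
- **Fitting the cap:** The push rose to 4.9 N, then the cap clicked down and the force fell to −3.3 N.
- **Last checks:** Tool height stayed at 52.6–52.7 mm (52.5 mm expected when home) as the push rose from 3 to 27 N. It then held at 26 N for a further second.
- **What disagreed:** A sideways force of about 7 N and a tool tilt of about 0.4° remained under load. The scene-camera fit of the standing coupling was up to about 2.5 mm off the mechanical centring, so I went by the mechanical centring.
- **Other parts:** In the last scene picture the visible bystanders look unmoved. The spanner is partly hidden behind the gripper there, so I checked it only by its visible end.

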